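# Set the pipe length stop to a sample piece

## Task

Set the red length stop to the blue sample pipe: pull up the stop's sprung index plunger by its knob, without wrenching it, and twist it clockwise into its rest notch so that it stays retracted. Then slide the stop gently along the rail until its face has pushed the pipe fully home against the grey butt block, with no gap at either end of the pipe, and let go. Leave everything else on the bench where it is.

Things in the scene. Friction and masses are not known exactly. Their poses are not given: they have to be found in the camera images.
- knob_lift (a joint): how far the plunger and knob are pulled up, m: 0 = 10 mm pin down in its hole (leaves it at 0.006); about 0.0075 = parked in the rest notch. Sprung: 6.5 N at 0 rising evenly to 15 N at 0.014, where it meets a firm end stop. The cross pin clears the sleeve's lands above 0.011, so it turns only between 0.011 and 0.014; the rest notch is 2.5 mm deep
- knob_turn (a joint): how far the knob and cross pin are turned clockwise seen from above, rad: 0 = cross pin in the slot; 1.22 (70 degrees) = over the rest notch (about 0.05 of play); firm walls stop it just beyond either. Turns only when lifted. A white line on the knob's top points from its centre over the cross pin
- knob_grip (a point): centre of the black fluted knob, diameter 36 mm, 24 mm tall (from 14 mm below this point to 10 mm above), on the upright plunger axis; rises with the knob. Below it a brass sleeve of diameter 29 mm, from 18 to 42 mm below this point while the knob is down. x points across the rail away from the pipe at turn 0 (turns with the knob), z up
- knob: the plunger with its knob, one piece; origin on the plunger axis, 130 mm below the knob's grip centre (at the bench's underside while the pin is down)
- sleeve: brass bayonet sleeve on the stop: vertical slot on its +x side, 2.5 mm deep rest notch 70 degrees clockwise from it. Hard handling of the knob (over-pulling at the end stop, twisting before it is lifted, forcing it past the notch) loads it; it should not take more than about 15 N. Origin on the plunger axis at the bench's underside
- stop_carriage: red length stop: saddle 66 x 70 x 24 mm, top 88 mm up, on a 45 mm aluminium rail, with a side arm carrying a round steel face. Locked by the index pin; then it slides (about 4 N of drag, up to 130 mm towards the butt block, may be pushed by the knob) and stays where left. Origin on the plunger axis at the bench's underside; -y along the rail to the butt block, +x away from the pipe
- stop_face (a point): centre of the stop's round steel face, on the pipe's axis line; -y looks along the rail to the butt block
- butt_block: grey butt block clamped on the rail (does not move), with a black clamp lever; same shape as the stop, its face looks to the stop. Origin on the rail's centre line at the bench's underside; y along the rail towards the stop
- butt_face (a point): centre of the butt block's round steel face, on the pipe's axis line; +y looks along the rail towards the stop. When the job is done the stop's face stands one pipe length, 180 mm, from it along y
- pipe: blue sample pipe, diameter 50 mm, length 180 mm, 0.13 to 0.22 kg, loose in the aluminium V trough between the two faces; origin at the middle of its axis, own y along it, as the rail. It slides along the trough with about 1 N; pushed home it touches the butt face. Its end should not be rammed: the faces should not press it harder than about 15 N
- bench: the length-stop bench: steel base plate 200 x 580 x 10 mm with the rail along y (centre line at x = 0) and the V trough (pipe axis at x = -0.090, 65 mm up). Origin under the rail's middle, at the table top. The stop is at its +y end, the butt block at its -y end; the rail's top is 61 mm up
- coupling_a: blue plastic coupling standing on end beside the rail, diameter 63 mm, 52 mm tall; origin under its centre. Not to be disturbed
- coupling_b: blue plastic coupling standing on end beside the rail, diameter 63 mm, 52 mm tall; origin under its centre. Not to be disturbed
- marker: white marker pen with a black cap, 137 mm long, 16 mm thick, lying beside the trough; origin 50 mm from its rear end, underside. Not to be disturbed
- tee: blue plastic tee, 110 x 56 x 83 mm; origin under its centre. Not to be disturbed
- pipe_cutter: red hand pipe cutter, about 210 mm long, lying; origin under its pivot's head. Not to be disturbed
- spray_can: black spray can of cleaner, diameter 66 mm, 220 mm tall; origin under its centre. Not to be disturbed
- tape_measure: yellow tape measure, 70 x 42 x 64 mm; origin under its centre. Not to be disturbed
There are look-alikes about, which are no part of the job. Leave any green or yellow look-alike of the pipe alone.

How it is judged:
By the outcome, as a careful person would: the job done as asked, in the order asked, and still so for the second after the job is handed in, with the robot touching nothing.
It also fails if it takes over 51 s, if anything falls off the work surface, if the arm or the gripper's body presses on something with over 40 N, if the wrist force passes 120 N, or if a joint passes its speed limit or range.

## Robot

A 6-joint arm with a two-finger parallel gripper is mounted at the origin on the work surface. World frame = base frame: x ahead of the robot, y to its left, z up, the work surface at z = 0. Lengths are in m, angles in rad, forces in N, time in s.
With the tool pointing down it reaches from about 0.2 to 0.875 m from the base axis. Payload 3.4 kg.
Tool frame: the origin (TCP) lies midway between the tips of the shut fingers; the grasp point (between the pads) lies bot.hold_point_z behind it (bot.hold_point_z is the distance from the TCP to the grasp point, in m); z points along the fingers, y is the direction in which the jaws open and shut (so a half turn about z gives the same grasp; the last joint's range is limited). The gripper opens to 94 mm and grips with 3 to 60 N. Pads are 16 mm wide; open, the fingers measure 119 mm over their backs; the gripper's body (75 mm by 177 mm) begins 78 mm behind the grasp point.
Start: joints at [-1.354, 0.276, 1.505, -0, 1.361, -0.121], TCP at [0.191, -0.543, 0.205] pointing down, gripper open.
Joint ranges: [-2.89, 2.89], [-0.75, 2.08], [0.22, 2.7], [-1.18, 4.32], [0.11, 2.71], [-2.7, 2.7]. Speed limits (rad/s): [2.57, 2.57, 3.14, 3.14, 3.14, 3.14].

## Interface

Orientations are given as a unit quaternion [x, y, z, w].
In Python, from bench import telemetry, vision, ticket, bot gives the robot as it stands.
- The arm moves only by the shell command python3 -m pendant 'ROWS' [OPENING] [FORCE]. ROWS is JSON, a list of rows, each a list of 2 entries, a list of its own where there are three numbers: the shift along the world's x, y, z as a fraction of full scale, then the turn about the world's z as a fraction of full scale. In form: [[[x, y, z], turn], ...]. A call has 1 to 12 rows; each row shifts and turns the commanded pose from where the row before left it; what a row does not reach is not made up. Full scale, the value 1, is 200 mm for a shift and 0.08 rad for a turn. A row lasts 1/8 s, in which the tool goes at most 62.5 mm and 10.7 degrees, less where a joint would pass 70% of its speed; a pose out of reach is approached as far as the arm can. A call with a number of a shift or a turn outside -1 to 1 is refused whole. A call with a gripper value outside its range is refused whole. OPENING is the opening in per cent of the stroke, from 0 (shut) to 100 (fully open), set as the call begins (- or left out, the last holds). The fingers move at their own pace and stop on an object; FORCE is the grip in N (left out, the last holds). Time passes only in rows, so rows that do not move let the fingers close. It gives the time, the measured TCP pose, the force and the opening at its end, in the units of the state.
- telemetry.state(): the state, without advancing time (a new reading comes with each control period).
- vision.grab_frame(name): name is "side" or "top"; returns a dict with "frame" (384x512x3 uint8, red, green, blue), "vertical_fov" (degrees; the focal length in pixels is half the picture's height over the tangent of half this angle, whatever the lens; pixels are square), "cx", "cy" (the principal point, pixels), "k1" (the pictures are not rectified: a ray, as slopes to the right and down, at radius r is drawn at 1 + k1 r^2 times it, then the intrinsics apply), "pose" (4x4, takes a point from camera to world coordinates). Camera axes: x right, y down, z forward; pixel columns grow to the right and rows downward; lengths in m; the calibration is good to about 2 mm. A picture is of the moment at which its call begins. There is no depth.
- ticket.sign_off(): hands the job in, once; it reports no verdict.
The state is a dict: "clock": time; "joint_pos": joint angles; "joint_velocities": joint speeds; "joint_efforts": joint torques, N m; "position": TCP position; "ee_rot": TCP orientation; "contact_force": force on the tool from outside, world axes, zero at the start; "torque": the same for the moment, N m; "width": finger opening in m.
Only numpy, scipy, OpenCV 4.12 (cv2) and the standard library are available. Lean on these libraries where they do the work, as an engineer would, in place of code of your own. Each camera call takes 0.05 s, during which the arm holds its last target. There are 200 camera calls.

## Working session

There is one attempt and no reset: what is moved stays moved. The work goes in short steps, Python scripts to look and compute and a shell command to move; the robot and the scene stay as the last step left them, time stands still between calls to the robot, and variables do not carry over. Pictures are saved under pics/ and viewed, about 8 in all and at most 12, crops included, and the job is handed in when it is done.

```bash
mkdir -p pics; ls
cat > h.py <<'E'
import numpy as np,cv2
from bench import telemetry, vision, ticket, bot
def grab(name,fn=None):
    d=vision.grab_frame(name); np.savez(f'/tmp/{name}.npz',**{k:v for k,v in d.items()})
    if fn: cv2.imwrite('pics/'+fn,d['frame'][:,:,::-1])
    return d
def load(name): return dict(np.load(f'/tmp/{name}.npz'))
def K(d):
    f=192/np.tan(np.radians(float(d['vertical_fov']))/2)
    return np.array([[f,0,float(d['cx'])],[0,f,float(d['cy'])],[0,0,1]]),np.array([float(d['k1']),0,0,0])
def ray(d,uv):
    k,dist=K(d); p=cv2.undistortPoints(np.array([[uv]],float),k,dist)[0,0]
    T=d['pose']; return T[:3,3],T[:3,:3]@np.array([p[0],p[1],1])
def at_z(d,uv,z):
    o,r=ray(d,uv); return o+r*(z-o[2])/r[2]
def proj(d,P):
    k,dist=K(d); T=np.linalg.inv(d['pose']); r,_=cv2.Rodrigues(T[:3,:3])
    return cv2.projectPoints(np.array(P,float).reshape(-1,1,3),r,T[:3,3],k,dist)[0][:,0]
E
python3 - <<'E'
from h import *
a=grab('top');b=grab('side')
cv2.imwrite('pics/t0.png',cv2.resize(a['frame'][:,:,::-1],(800,600),interpolation=cv2.INTER_CUBIC))
cv2.imwrite('pics/s0.png',cv2.resize(b['frame'][:,:,::-1],(800,600),interpolation=cv2.INTER_CUBIC))
for d in(a,b): print(d['pose'].round(3),d['vertical_fov'],d['k1'],d['cx'],d['cy'])
print(bot.hold_point_z,telemetry.state())
E
```

```text
pics
[[ 0.017 -0.987  0.158  0.188]
 [-1.    -0.019 -0.009 -0.044]
 [ 0.012 -0.158 -0.987  1.824]
 [ 0.     0.     0.     1.   ]] 43.47293587120259 -0.09627995990497977 259.8700293035143 192.13101790031737
[[-0.972 -0.153  0.176  0.214]
 [-0.233  0.626 -0.744  1.065]
 [ 0.004 -0.764 -0.645  1.055]
 [ 0.     0.     0.     1.   ]] 43.84328785958743 -0.07412683940600026 254.04715473832383 194.01945009130654
0.0188 {'clock': 0.1, 'joint_pos': array([-1.35400460e+00,  2.76505828e-01,  1.50594611e+00, -8.02707029e-06,
        1.36072175e+00, -1.20992963e-01]), 'joint_velocities': array([-5.93283783e-06, -2.33278805e-03, -2.44995546e-03, -7.32936201e-05,
       -2.64114496e-03, -7.35998062e-04]), 'joint_efforts': array([ 8.60294203e-04, -4.05456841e+01, -2.37780762e+01,  7.03499489e-02,
        2.99272325e-02, -3.86646798e-05]), 'position': array([ 0.19044321, -0.5420261 ,  0.20473012]), 'ee_rot': array([ 9.85771109e-01,  1.68091331e-01, -4.17708027e-05, -7.89419713e-04]), 'contact_force': array([-0.44124089, -0.07809041,  0.20977582]), 'torque': array([ 0.03523254,  0.03454031, -0.00195165]), 'width': 0.09400846900383254}
```

View pics/t0.png

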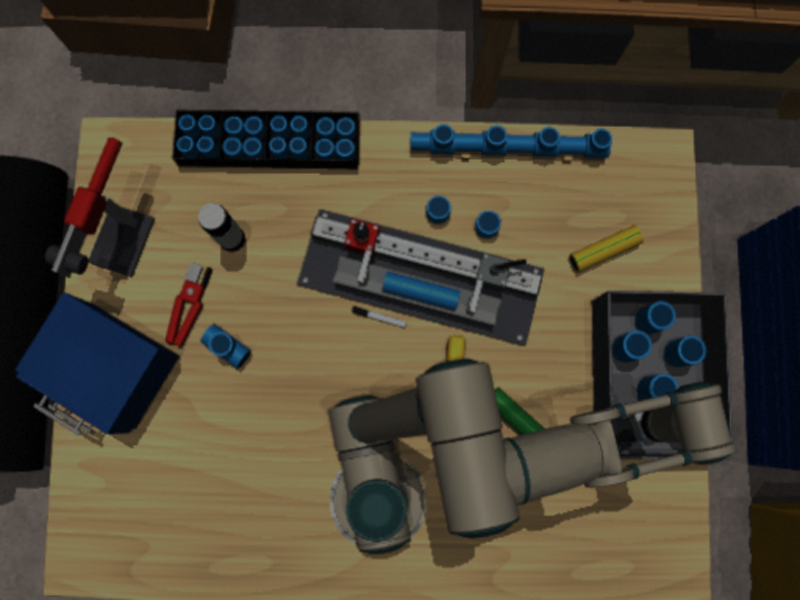

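View pics/s0.png

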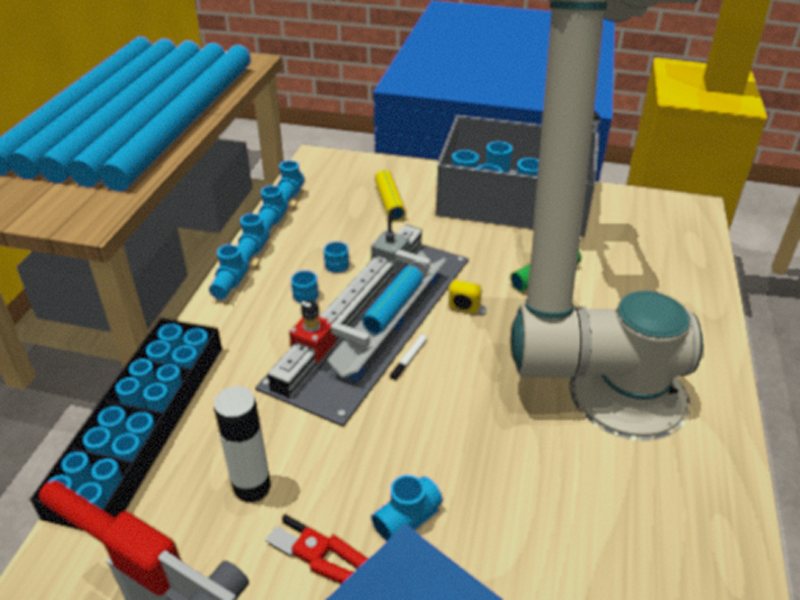

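The top view shows the bench with the red stop at about (362,236), the butt block at (495,270) and the pipe at (420,290). In the side view the knob is at about (310,312). I'll enlarge both areas.

Run:
```python
from h import *
a=load('top');b=load('side')
A=a['frame'][130:225,185:355,::-1];B=b['frame'][140:275,160:305,::-1]
cv2.imwrite('pics/t1.png',cv2.resize(A,None,fx=4.7,fy=4.7,interpolation=cv2.INTER_CUBIC))
cv2.imwrite('pics/s1.png',cv2.resize(B,None,fx=4.4,fy=4.4,interpolation=cv2.INTER_CUBIC))
```

```text
(no output)
```

View pics/t1.png

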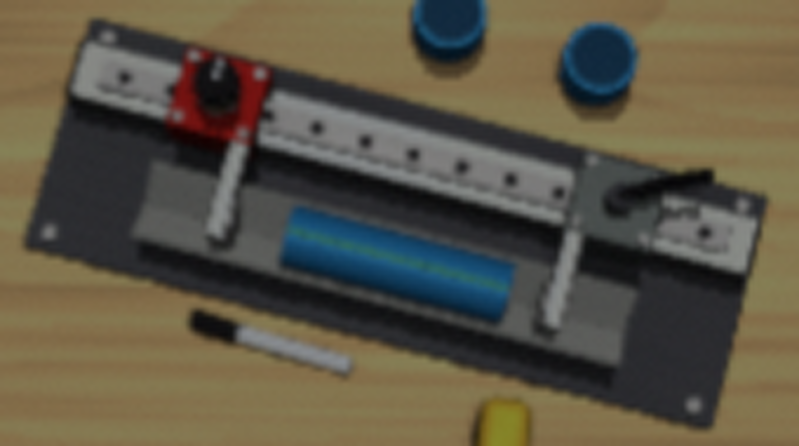

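View pics/s1.png

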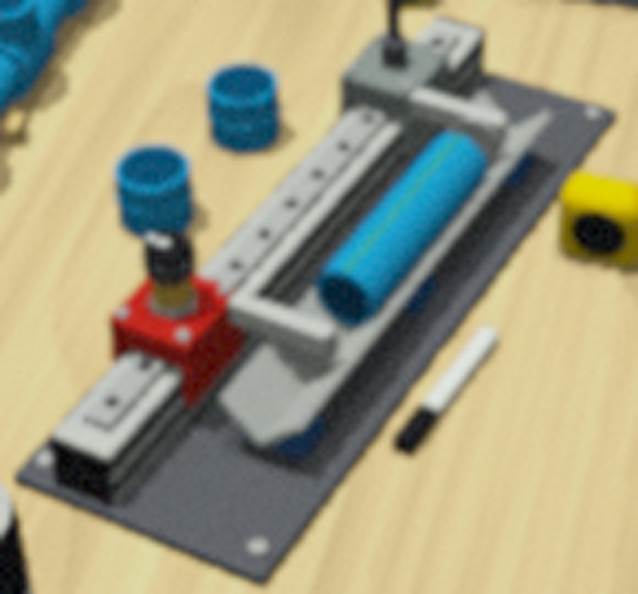

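Run:
```python
from h import *
from scipy.optimize import least_squares
a=load('top');b=load('side')
T=lambda u,v:(185+(u+.5)/4.7-.5,130+(v+.5)/4.7-.5); S=lambda u,v:(160+(u+.5)/4.4-.5,140+(v+.5)/4.4-.5)
# plate corners
for p in [(95,20),(767,197),(714,428),(25,247)]: print('T',at_z(a,T(*p),.01).round(4))
for p in [(265,582),(615,115),(16,480)]: print('S',at_z(b,S(*p),.01).round(4))
for p in [(183,47),(270,72),(247,143),(168,130)]: print('saddleT',at_z(a,T(*p),.088).round(4))
for p in [(113,318),(242,315),(180,356)]: print('saddleS',at_z(b,S(*p),.088).round(4))
print('knobtop',at_z(a,T(217,77),.14).round(4),at_z(b,S(167,243),.14).round(4))
print('sleeve base',at_z(b,S(175,303),.088))
for p,z in [((293,235),.065),((508,292),.065)]: print('pipeT',at_z(a,T(*p),.09).round(4))
print('stop face arm end T', at_z(a,T(235,235),.09), 'butt', at_z(a,T(542,325),.09))
```

```text
T [0.7046 0.158  0.01  ]
T [ 0.5661 -0.3987  0.01  ]
T [ 0.3748 -0.3534  0.01  ]
T [0.5123 0.208  0.01  ]
S [0.513  0.2171 0.01  ]
S [ 0.3748 -0.3366  0.01  ]
S [0.7036 0.171  0.01  ]
saddleT [0.6616 0.0788 0.088 ]
saddleT [0.6425 0.0095 0.088 ]
saddleT [0.5847 0.0261 0.088 ]
saddleT [0.594  0.0885 0.088 ]
saddleS [0.659  0.0795 0.088 ]
saddleS [0.5741 0.0554 0.088 ]
saddleS [0.6024 0.1045 0.088 ]
knobtop [0.6242 0.0483 0.14  ] [0.6252 0.0526 0.14  ]
sleeve base [0.6226212  0.05467666 0.088     ]
pipeT [ 0.5116 -0.0116  0.09  ]
pipeT [ 0.4698 -0.1796  0.09  ]
stop face arm end T [0.51069629 0.03354235 0.09      ] butt [ 0.44443833 -0.20617464  0.09      ]
```

The knob axis is at about (0.6245, 0.050), and the bench yaw is about -0.244 rad. I'll move above the knob and turn the jaws to -0.595, so that after the 70° twist they lie along the rail.

```bash
python3 -m pendant '[[[0.167,0.2275,0.05],1],[[0.167,0.2275,0.05],1],[[0.167,0.2275,0.05],1],[[0.167,0.2275,0.05],1],[[0.167,0.2275,0.05],1],[[0.167,0.2275,0],1],[[0.167,0.2275,0],1],[[0.167,0.2275,0],0.97],[[0.167,0.2275,0],0],[[0.167,0.2275,0],0],[[0.167,0.2275,0],0],[[0.167,0.2275,0],0]]' 100; python3 -m pendant '[[[0.167,0.2275,0],0],[[0,0,0],0],[[0,0,0],0]]'
python3 - <<'E'
from h import *
from scipy.spatial.transform import Rotation as R
s=telemetry.state(); print(s['joint_pos'],np.arctan2(*R.from_quat(s['ee_rot']).as_matrix()[[1,0],1]))
a=grab('top');b=grab('side')
A=a['frame'][125:215,205:275,::-1];B=b['frame'][140:250,160:250,::-1]
A=cv2.resize(A,(466,600),interpolation=cv2.INTER_CUBIC);B=cv2.resize(B,None,fx=5,fy=5,interpolation=cv2.INTER_CUBIC)
cv2.imwrite('pics/s2.png',B); print(B.shape)
p=s['position'];print(proj(b,[p,[.6245,.05,.14]]),proj(a,[p]))
E
```

```text
clock: 1.6
position: [0.5921, 0.0051, 0.2551]
ee_rot: [0.883, 0.469, -0.0, 0.0]
contact_force: [1.2, -0.6, 0.5]
width: 0.094
clock: 1.98
position: [0.6241, 0.0486, 0.2548]
ee_rot: [0.883, 0.469, -0.001, -0.0]
contact_force: [0.6, -0.5, -0.2]
width: 0.094
[-3.27960007e-02  3.33914200e-01  1.29946627e+00 -9.28687309e-04
  1.51014368e+00  5.62192692e-01] -0.5949325390766045
(550, 450, 3)
[[195.47662503 162.96487788]
 [198.06157596 194.33011332]] [[229.07853439 137.41999662]]
```

View pics/s2.png

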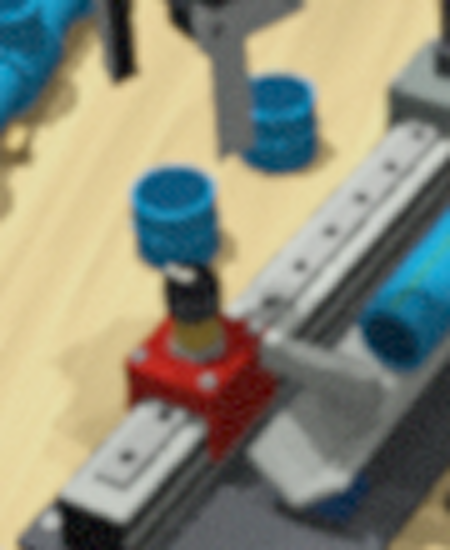

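The fingertips project where expected, so the camera agrees with the arm. The knob top is at about crop (191,279), i.e. y≈0.051. I'll first feel the knob centre with a light squeeze at 90° to the working yaw, then turn back.

```bash
python3 -m pendant '[[[0,0.0125,-0.03],1],[[0,0,-0.03],1],[[0,0,-0.03],1],[[0,0,-0.03],1],[[0,0,-0.03],1],[[0,0,-0.03],1],[[0,0,-0.03],1],[[0,0,-0.03],1],[[0,0,-0.03],1],[[0,0,-0.03],1],[[0,0,-0.03],1],[[0,0,-0.03],1]]' 100 && python3 -m pendant '[[[0,0,-0.044],1],[[0,0,-0.044],1],[[0,0,-0.044],1],[[0,0,-0.044],1],[[0,0,-0.044],1],[[0,0,-0.044],1],[[0,0,-0.044],1],[[0,0,-0.044],0.63],[[0,0,0],0],[[0,0,0],0]]' 
python3 -c "
from h import *
s=telemetry.state();print(s['contact_force'],s['position'])"
python3 -m pendant '[[[0,0,0],0],[[0,0,0],0],[[0,0,0],0],[[0,0,0],0]]' 32 3
python3 -c "
from h import *
s=telemetry.state();print(s['contact_force'],s['position'],s['torque'])"
```

```text
clock: 3.58
position: [0.624, 0.0498, 0.1839]
ee_rot: [0.567, 0.824, 0.0, 0.0]
contact_force: [-0.4, 0.3, -0.2]
width: 0.0941
clock: 4.82
position: [0.6247, 0.0506, 0.1138]
ee_rot: [0.294, 0.956, 0.0, 0.0]
contact_force: [0.3, -0.1, 0.1]
width: 0.0939
[ 0.30080688 -0.06268099  0.13580742] [0.62473811 0.0505911  0.11377689]
clock: 5.32
position: [0.6248, 0.0516, 0.1131]
ee_rot: [0.293, 0.956, 0.0, -0.0]
contact_force: [0.2, 0.4, 0.2]
width: 0.0575
[0.17110488 0.43766814 0.24101115] [0.62475239 0.0515595  0.11309019] [ 0.02933439 -0.15803605  0.00368459]
```

```bash
python3 -m pendant '[[[0,0,0],0],[[0,0,0],0],[[0,0,0],0]]' 30 3
python3 -m pendant '[[[0,0,0],0],[[0,0,0],0]]' 30 3
python3 -c "
from h import *
s=telemetry.state();print(s['contact_force'],s['position'],s['torque'])"
```

```text
clock: 5.7
position: [0.6245, 0.0512, 0.113]
ee_rot: [0.293, 0.956, -0.0, -0.0]
contact_force: [-0.6, -1.4, 0.3]
width: 0.0355
clock: 5.95
position: [0.6245, 0.0512, 0.113]
ee_rot: [0.294, 0.956, -0.0, -0.0]
contact_force: [-1.4, -0.8, 0.4]
width: 0.0355
[-1.44494204 -0.79780241  0.37857805] [0.62449866 0.05122542 0.11303656] [-0.12998111 -0.00348655  0.01841501]
```

The offset here is small (about 1.5 N, under a millimetre). Next I'll open partly, turn back to the working yaw and grip lightly.

```bash
python3 -m pendant '[[[0,0,0],0],[[0,0,0],0],[[-0.0015,-0.002,0],-1],[[0,0,0],-1],[[0,0,0],-1],[[0,0,0],-1],[[0,0,0],-1],[[0,0,0],-1],[[0,0,0],-1],[[0,0,0],-1],[[0,0,0],-1],[[0,0,0],-1]]' 60 && python3 -m pendant '[[[0,0,0],-1],[[0,0,0],-1],[[0,0,0],-1],[[0,0,0],-1],[[0,0,0],-1],[[0,0,0],-1],[[0,0,0],-1],[[0,0,0],-1],[[0,0,0],-1],[[0,0,0],-0.63],[[0,0,0],0]]' 
python3 -m pendant '[[[0,0,0],0],[[0,0,0],0],[[0,0,0],0],[[0,0,0],0],[[0,0,0],0]]' 30 3
python3 -c "
from h import *
s=telemetry.state();print(s['contact_force'],s['position'],s['torque'],s['joint_pos'])"
```

```text
clock: 7.45
position: [0.6246, 0.0513, 0.1131]
ee_rot: [0.644, 0.765, 0.0, 0.0]
contact_force: [0.6, 0.2, 0.4]
width: 0.0563
clock: 8.82
position: [0.6246, 0.0512, 0.1131]
ee_rot: [0.883, 0.469, 0.0, 0.0]
contact_force: [-0.4, -0.9, 0.7]
width: 0.0564
clock: 9.45
position: [0.623, 0.052, 0.113]
ee_rot: [0.883, 0.469, -0.001, -0.001]
contact_force: [-3.9, 3.1, 3.0]
width: 0.0357
[-3.86058826  3.11277553  3.00088734] [0.62304689 0.05200418 0.11298923] [6.77581139e-01 8.02417858e-01 5.49747372e-04] [-2.88206855e-02  4.12675940e-01  1.53278165e+00  1.47601194e-03
  1.19881105e+00  5.65936524e-01]
```

The knob pushes the tool about 2 mm along the jaw axis, so I'll shift the command to relax it.

```bash
python3 -m pendant '[[[-0.004,0.0025,0],0],[[-0.0035,0.0025,0],0],[[0,0,0],0],[[0,0,0],0]]' 30 3
python3 -c "
from h import *
s=telemetry.state();print(s['contact_force'],s['position'],s['torque'])"
```

```text
clock: 9.95
position: [0.623, 0.052, 0.1131]
ee_rot: [0.883, 0.469, 0.0, 0.0]
contact_force: [-2.6, 1.6, 2.0]
width: 0.0358
[-2.59614601  1.58718196  1.96870904] [0.62304576 0.0520405  0.11305464] [ 0.39816217  0.47901275 -0.03107663]
```

```bash
python3 -m pendant '[[[-0.005,0.0033,0],0],[[0,0,0],0],[[0,0,0],0]]' 30 3
python3 -c "
from h import *
s=telemetry.state();print(s['contact_force'],s['position'],s['torque'])"
python3 -m pendant '[[[0,0,0],0],[[0,0,0],0]]' 30 35
python3 -c "
from h import *
s=telemetry.state();print(s['contact_force'],s['position'],s['torque'])"
```

```text
clock: 10.32
position: [0.6229, 0.0521, 0.1131]
ee_rot: [0.883, 0.469, 0.001, 0.001]
contact_force: [0.7, 0.1, -0.5]
width: 0.0358
[ 0.74106638  0.05551135 -0.53843544] [0.62292057 0.05212873 0.11310503] [-0.07602589 -0.22439655  0.03083649]
clock: 10.58
position: [0.6229, 0.0522, 0.1132]
ee_rot: [0.883, 0.469, 0.001, 0.001]
contact_force: [2.2, -0.5, -1.7]
width: 0.0354
[ 2.1745372  -0.54507689 -1.70006517] [0.62288665 0.05220714 0.11316114] [-0.25178787 -0.54242043 -0.02184064]
```

Centred, and gripping at 35 N. Next, the lift in steps.

```bash
python3 -m pendant '[[[0,0,0.01],0],[[0,0,0.01],0],[[0,0,0.01],0],[[0,0,0.01],0],[[0,0,0],0],[[0,0,0],0]]'
python3 -c "
from h import *
s=telemetry.state();print(s['contact_force'],s['position'],s['torque'])"
```

```text
clock: 11.32
position: [0.6228, 0.0522, 0.1198]
ee_rot: [0.883, 0.469, 0.0, 0.001]
contact_force: [5.6, -2.5, -9.2]
width: 0.0353
[ 5.57956474 -2.48066589 -9.20216432] [0.62277522 0.05215136 0.11982431] [-0.48102692 -1.13379391 -0.02098504]
```

```bash
python3 -m pendant '[[[0.003,-0.002,0.008],0],[[0.003,-0.002,0.008],0],[[0,0,0.007],0],[[0,0,0.005],0],[[0,0,0],0],[[0,0,0],0]]'
python3 -c "
from h import *
s=telemetry.state();print(s['contact_force'],s['position'],s['torque'])"
```

```text
clock: 12.08
position: [0.6228, 0.0521, 0.1263]
ee_rot: [0.883, 0.469, -0.0, -0.0]
contact_force: [3.8, -0.2, -15.1]
width: 0.0352
[  3.79875443  -0.22465446 -15.13147211] [0.62280234 0.05207449 0.12632697] [-0.07842547 -0.985969   -0.03880981]
```

```bash
python3 -m pendant '[[[0.004,0,-0.004],0],[[0,0,0],-0.5],[[0,0,0],-0.7],[[0,0,0],-0.7],[[0,0,0],-0.7],[[0,0,0],0]]'
python3 -c "
from h import *
s=telemetry.state();print(s['contact_force'],s['position'],s['torque'])"
```

```text
clock: 12.82
position: [0.6229, 0.0521, 0.1256]
ee_rot: [0.927, 0.375, -0.001, -0.0]
contact_force: [2.2, 0.9, -14.9]
width: 0.0358
[  2.24408055   0.9067124  -14.8770191 ] [0.62288322 0.05205837 0.12556492] [-0.10510024 -0.57348586 -0.04795577]
```

```bash
python3 -m pendant '[[[0,0,0],-1],[[0,0,0],-1],[[0,0,0],-1],[[0,0,0],-1],[[0,0,0],-1],[[0,0,0],-1],[[0,0,0],-1],[[0,0,0],-1],[[0,0,0],-1],[[0,0,0],-1],[[0,0,0],-0.7],[[0,0,0],0]]'
python3 -c "
from h import *
from scipy.spatial.transform import Rotation as R
s=telemetry.state();print(s['contact_force'],s['position'],s['torque'],s['joint_pos'][5],np.arctan2(*R.from_quat(s['ee_rot']).as_matrix()[[1,0],1])+.595)"
```

```text
clock: 14.32
position: [0.6228, 0.0522, 0.1255]
ee_rot: [0.999, -0.044, -0.001, -0.0]
contact_force: [1.0, 0.6, -15.0]
width: 0.0355
[  0.97522204   0.60571309 -14.97764438] [0.62281064 0.05215209 0.12554315] [ 0.09299047 -0.28473871 -0.01557424] 1.630058528886833 -1.0630748065986484
```

```bash
python3 -m pendant '[[[0,0,0],-0.7],[[0,0,0],-0.7],[[0,0,0],-0.55],[[0,0,0],0],[[0,0,0],0]]'
cat > st.py <<'E'
from h import *
from scipy.spatial.transform import Rotation as R
s=telemetry.state();print(s['contact_force'].round(2),s['position'].round(4),s['torque'].round(3),'turn',np.arctan2(*R.from_quat(s['ee_rot']).as_matrix()[[1,0],1])+.595)
E
python3 st.py
```

```text
clock: 14.95
position: [0.6229, 0.0521, 0.1256]
ee_rot: [0.993, -0.121, -0.001, -0.0]
contact_force: [-1.1, 0.6, -13.6]
width: 0.0358
[ -1.09   0.59 -13.61] [0.6229 0.0521 0.1256] [ 0.225 -0.039 -0.004] turn -1.2191292336047368
```

```bash
python3 -m pendant '[[[0,0,-0.006],0],[[0,0,-0.006],0],[[0,0,-0.004],0],[[0,0,0],0],[[0,0,0],0]]';python3 st.py; python3 -m pendant '[[[0,0,-0.004],0],[[0,0,-0.004],0],[[0,0,0],0],[[0,0,0],0]]';python3 st.py
```

```text
clock: 15.58
position: [0.623, 0.0521, 0.1225]
ee_rot: [0.993, -0.122, -0.001, 0.0]
contact_force: [-3.7, 1.3, -12.4]
width: 0.035
[ -3.74   1.34 -12.36] [0.623  0.0521 0.1225] [0.386 0.73  0.017] turn -1.2203548981308476
clock: 16.08
position: [0.6231, 0.0521, 0.1214]
ee_rot: [0.993, -0.122, -0.001, 0.0]
contact_force: [-5.2, 2.6, -8.9]
width: 0.0355
[-5.21  2.59 -8.91] [0.6231 0.0521 0.1214] [0.421 0.962 0.043] turn -1.2203118993952764
```

```bash
python3 -m pendant '[[[-0.004,0.002,-0.004],0],[[-0.003,0.001,-0.003],0],[[0,0,0],0],[[0,0,0],0]]';python3 st.py; python3 -m pendant '[[[0,0,-0.003],0],[[0,0,0],0],[[0,0,0],0]]';python3 st.py
```

```text
clock: 16.58
position: [0.6231, 0.0521, 0.1209]
ee_rot: [0.993, -0.122, 0.001, 0.0]
contact_force: [-5.4, 0.2, -1.7]
width: 0.0355
[-5.42  0.24 -1.68] [0.6231 0.0521 0.1209] [0.069 0.963 0.025] turn -1.220338066491322
clock: 16.95
position: [0.6232, 0.0521, 0.1208]
ee_rot: [0.993, -0.122, 0.001, 0.0]
contact_force: [-5.5, 0.6, 0.8]
width: 0.0349
[-5.53  0.65  0.82] [0.6232 0.0521 0.1208] [0.062 1.169 0.049] turn -1.2203332784644612
```

The vertical force has gone to zero at lift ≈0.0076, so the pin is seated in the rest notch. I'll loosen to a clearance, check that it stays, then push along the rail.

```bash
python3 -m pendant '[[[0,0,0],0],[[0,0,0],0],[[0,0,0],0]]' 46 10;python3 st.py
python3 - <<'E'
from h import *
b=grab('side');B=b['frame'][140:275,160:305,::-1]
cv2.imwrite('pics/s3.png',cv2.resize(B,None,fx=4.4,fy=4.4,interpolation=cv2.INTER_CUBIC))
E
```

```text
clock: 17.32
position: [0.624, 0.0523, 0.1199]
ee_rot: [0.993, -0.122, 0.002, -0.0]
contact_force: [-0.0, -0.4, -0.0]
width: 0.0431
[-0.01 -0.38 -0.04] [0.624  0.0523 0.1199] [0.055 0.05  0.03 ] turn -1.2205253782048275
```

View pics/s3.png

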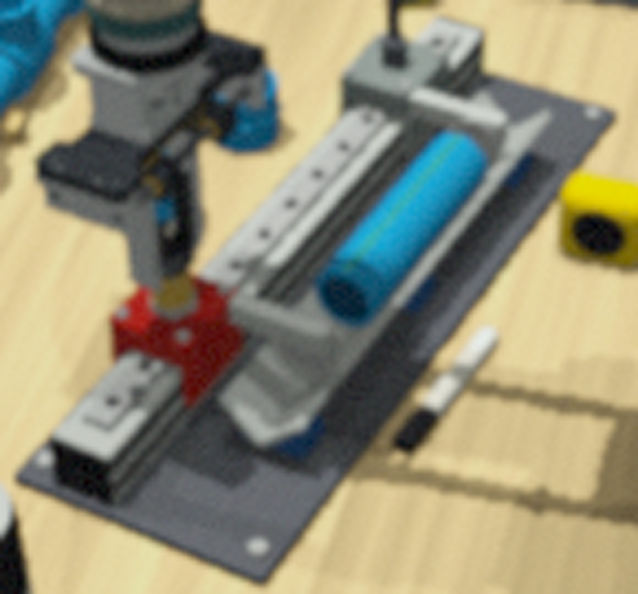

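The finger hides the knob, so I'll test with a short push. If the pin had dropped, the force would climb at once.

```bash
python3 -m pendant '[[[-0.0024,-0.0097,0],0],[[-0.0024,-0.0097,0],0],[[-0.0024,-0.0097,0],0],[[-0.0024,-0.0097,0],0],[[0,0,0],0]]';python3 st.py; python3 -m pendant '[[[-0.0024,-0.0097,0],0],[[-0.0024,-0.0097,0],0],[[-0.0024,-0.0097,0],0],[[-0.0024,-0.0097,0],0]]';python3 st.py
```

```text
clock: 18.0
position: [0.6208, 0.0451, 0.1191]
ee_rot: [0.993, -0.122, 0.0, -0.0]
contact_force: [1.4, 3.6, -0.1]
width: 0.0432
[ 1.44  3.58 -0.05] [0.6208 0.0451 0.1191] [ 0.769 -0.218 -0.024] turn -1.2204944431779097
clock: 18.5
position: [0.6187, 0.0368, 0.1191]
ee_rot: [0.993, -0.122, 0.0, 0.0]
contact_force: [1.9, 3.4, -0.6]
width: 0.0436
[ 1.93  3.41 -0.59] [0.6187 0.0368 0.1191] [ 0.732 -0.257  0.016] turn -1.22049010611165
```

It slides at about 4 N, so the plunger is parked.

```bash
python3 -m pendant '[[[-0.0036,-0.0145,0],0],[[-0.0036,-0.0145,0],0],[[-0.0036,-0.0145,0],0],[[-0.0036,-0.0145,0],0],[[-0.0036,-0.0145,0],0],[[-0.0036,-0.0145,0],0],[[-0.0024,-0.0097,0],0],[[-0.0024,-0.0097,0],0]]';python3 st.py; python3 -m pendant '[[[-0.0018,-0.0073,0],0],[[-0.0018,-0.0073,0],0],[[-0.0018,-0.0073,0],0],[[-0.0018,-0.0073,0],0],[[-0.0018,-0.0073,0],0],[[-0.0018,-0.0073,0],0],[[-0.0018,-0.0073,0],0],[[-0.0018,-0.0073,0],0]]';python3 st.py
python3 - <<'E'
from h import *
b=grab('side');B=b['frame'][140:275,160:305,::-1]
cv2.imwrite('pics/s4.png',cv2.resize(B,None,fx=4.4,fy=4.4,interpolation=cv2.INTER_CUBIC))
E
```

```text
clock: 19.5
position: [0.6134, 0.0156, 0.1191]
ee_rot: [0.993, -0.122, -0.0, 0.0]
contact_force: [0.5, 3.7, -0.7]
width: 0.0433
[ 0.46  3.74 -0.67] [0.6134 0.0156 0.1191] [ 0.722 -0.21  -0.051] turn -1.220404782136231
clock: 20.5
position: [0.6106, 0.0047, 0.1191]
ee_rot: [0.993, -0.122, 0.0, -0.001]
contact_force: [1.6, 6.1, -0.5]
width: 0.0432
[ 1.58  6.06 -0.49] [0.6106 0.0047 0.1191] [ 1.058 -0.27  -0.037] turn -1.220661777736358
```

View pics/s4.png

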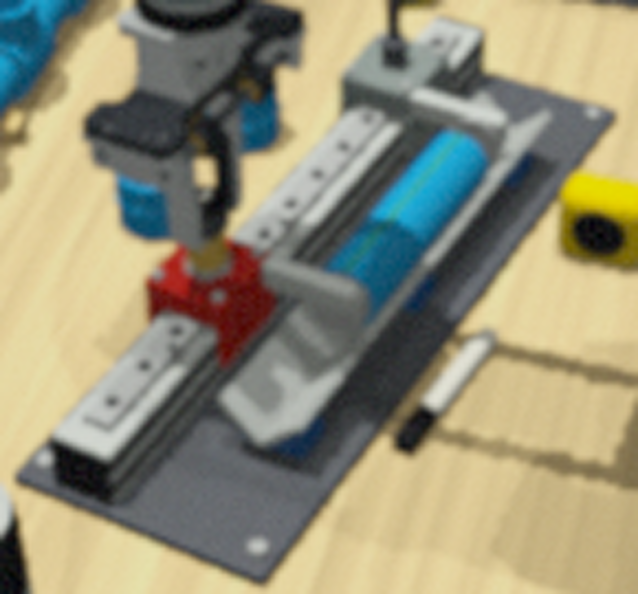

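The face has reached the pipe end and the force has risen by about 2 N. I'll go on in 1 mm rows, three per call, reading the force each time.

```bash
go(){ python3 st.py; }
python3 -m pendant '[[[-0.0012,-0.00485,0],0],[[-0.0012,-0.00485,0],0],[[-0.0012,-0.00485,0],0]]' >/dev/null;go
python3 -m pendant '[[[-0.0012,-0.00485,0],0],[[-0.0012,-0.00485,0],0],[[-0.0012,-0.00485,0],0]]' >/dev/null;go
```

```text
[ 0.78  6.22 -0.53] [0.6099 0.0019 0.1191] [ 1.    -0.196 -0.015] turn -1.220539061141557
[ 0.55  5.01 -0.91] [ 0.6092 -0.0011  0.1191] [ 1.077 -0.241  0.028] turn -1.2205819076746935
```

```bash
go(){ python3 st.py; }
python3 -m pendant '[[[-0.0012,-0.00485,0],0],[[-0.0012,-0.00485,0],0],[[-0.0012,-0.00485,0],0]]' >/dev/null;go
python3 -m pendant '[[[-0.0012,-0.00485,0],0],[[-0.0012,-0.00485,0],0],[[-0.0012,-0.00485,0],0]]' >/dev/null;go
```

```text
[1.73 5.76 0.04] [ 0.6085 -0.004   0.1191] [ 1.003 -0.216 -0.019] turn -1.2205298700475946
[ 0.54  5.62 -0.29] [ 0.6077 -0.0069  0.1191] [ 1.056 -0.217  0.049] turn -1.2205998950730783
```

```bash
python3 -m pendant '[[[-0.0012,-0.00485,0],0],[[-0.0012,-0.00485,0],0],[[-0.0012,-0.00485,0],0]]' >/dev/null;python3 st.py
```

```text
[ 3.21  5.32 -0.16] [ 0.607  -0.0098  0.1191] [ 1.042 -0.254 -0.025] turn -1.220585533318486
```

```bash
python3 -m pendant '[[[-0.0012,-0.00485,0],0],[[-0.0012,-0.00485,0],0]]' >/dev/null;python3 st.py
python3 - <<'E'
from h import *
b=grab('side');B=b['frame'][140:240,210:305,::-1]
cv2.imwrite('pics/s5.png',cv2.resize(B,None,fx=6,fy=6,interpolation=cv2.INTER_CUBIC))
E
```

```text
[1.99 5.51 0.08] [ 0.6065 -0.0117  0.1191] [ 1.085 -0.224  0.012] turn -1.220555804320516
```

View pics/s5.png

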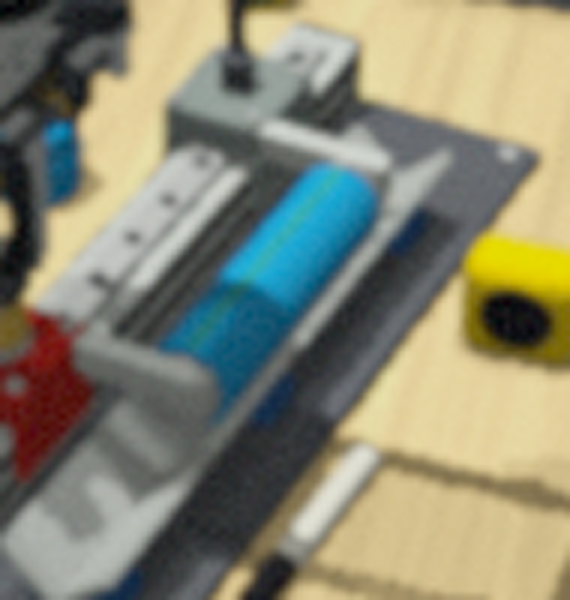

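The pipe's far end is nearly at the butt arm, with a gap of a few mm left near (350,165). I'll continue in 2 mm calls.

```bash
python3 -m pendant '[[[-0.0012,-0.00485,0],0],[[-0.0012,-0.00485,0],0]]' >/dev/null;python3 st.py
```

```text
[ 2.57  5.75 -0.05] [ 0.606  -0.0137  0.119 ] [ 1.116 -0.226  0.002] turn -1.2205465137792044
```

```bash
python3 -m pendant '[[[-0.0012,-0.00485,0],0],[[-0.0012,-0.00485,0],0]]' >/dev/null;python3 st.py
```

```text
[ 1.42  6.15 -0.18] [ 0.6055 -0.0156  0.1191] [ 1.145 -0.219  0.014] turn -1.220533583843338
```

```bash
python3 -m pendant '[[[-0.0012,-0.00485,0],0],[[-0.0012,-0.00485,0],0]]' >/dev/null;python3 st.py
```

```text
[ 1.89  5.04 -0.37] [ 0.605  -0.0175  0.1191] [ 1.028 -0.284 -0.002] turn -1.2205109779748817
```

```bash
python3 -m pendant '[[[-0.0012,-0.00485,0],0],[[-0.0012,-0.00485,0],0]]' >/dev/null;python3 st.py
```

```text
[ 1.75  5.47 -0.36] [ 0.6045 -0.0195  0.1191] [ 1.038 -0.243  0.016] turn -1.220550591938521
```

```bash
python3 -m pendant '[[[-0.0012,-0.00485,0],0],[[-0.0012,-0.00485,0],0]]' >/dev/null;python3 st.py
```

```text
[ 2.49 10.01 -0.73] [ 0.6044 -0.0201  0.119 ] [ 1.811 -0.431 -0.013] turn -1.221156370757204
```

```bash
python3 -m pendant '[[[-0.0010,-0.0040,0],0],[[-0.001,-0.004,0],0]]' >/dev/null;python3 st.py
```

```text
[ 3.25 13.31 -0.15] [ 0.6043 -0.0201  0.119 ] [ 2.311 -0.561 -0.024] turn -1.2214042225299861
```

The pipe is home: wrist force is about 13.7 N, which leaves about 9 N on the pipe after drag, and motion has stopped. I'll back off to centre, open and rise.

```bash
python3 -m pendant '[[[0.003,0.0121,0],0],[[0.003,0.0121,0],0],[[0,0,0],0]]' >/dev/null;python3 st.py
python3 -m pendant '[[[0,0,0],0],[[0,0,0],0],[[0,0,0],0],[[0,0,0.05],0],[[0,0,0.1],0],[[0,0,0.2],0],[[0,0,0.2],0],[[0,0.2,0.2],0],[[-0.1,0.25,0],0],[[-0.1,0.25,0],0],[[-0.1,0.25,0],0],[[0,0,0],0]]' 80
python3 - <<'E'
from h import *
a=grab('top');b=grab('side')
A=a['frame'][125:225,185:325,::-1];B=b['frame'][140:240,190:300,::-1]
A=cv2.resize(A,(700,500),interpolation=cv2.INTER_CUBIC);B=cv2.resize(B,(660,600),interpolation=cv2.INTER_CUBIC)
cv2.imwrite('pics/t6.png',A);cv2.imwrite('pics/s6.png',B)
E
```

```text
[-0.74  1.88  0.14] [ 0.6045 -0.0198  0.119 ] [ 0.229 -0.005  0.058] turn -1.220036123162259
clock: 26.1
position: [0.5434, 0.1741, 0.2703]
ee_rot: [0.993, -0.119, 0.0, -0.001]
contact_force: [0.4, 0.0, 0.4]
width: 0.0751
```

View pics/t6.png

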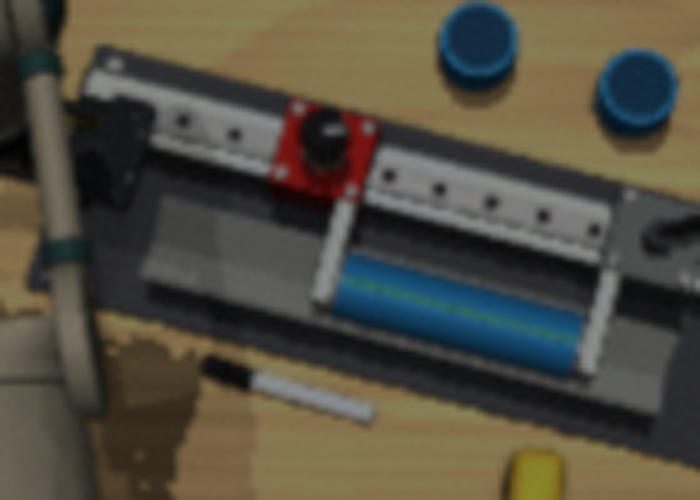

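View pics/s6.png

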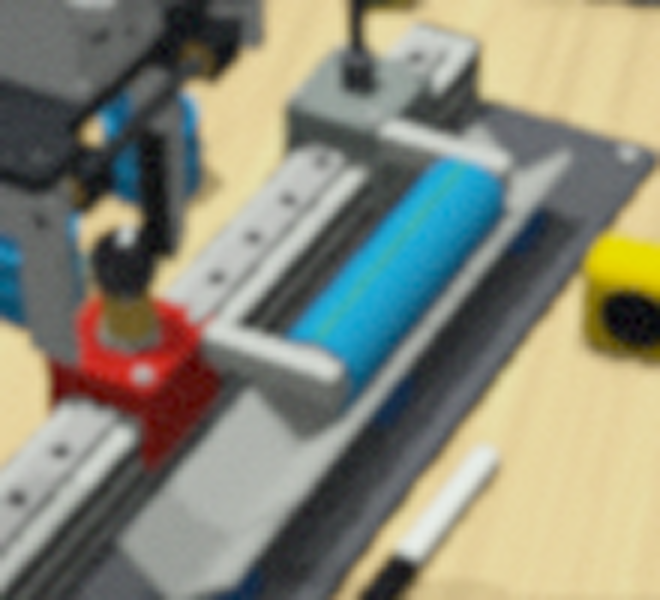

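Both views show the knob raised with its white line turned about 70° clockwise (to the right at top crop (335,130)). The pipe touches both the stop arm (335,280) and the butt arm (583,345). The couplings, marker and tape measure are where they were. I'm handing in.

```bash
python3 -c "
from h import *
print(ticket.sign_off())"
```

```text
the job is handed in; nothing more can be done
None
```

The stop is set to the pipe and the job was handed in at about 26 s of the 51 s allowed.

- **Plunger:** I gripped the knob, lifted it about 12.5 mm, twisted it 1.22 rad clockwise and lowered it into the rest notch. It parked at about 7.6 mm. The vertical pull on the knob went as high as about 15.1 N by the wrist reading, right at the 15 N limit you gave for the sleeve. I read that height as about 13.1 mm, just short of the end stop, and lowered it slightly before twisting.
- **Slide:** The stop moved at about 4 N until its face met the pipe. It then pushed the pipe at about 6 N until it stopped against the butt block. The last wrist reading was 13.7 N, which leaves roughly 9 N on the pipe after the drag. I then backed off, opened the gripper and moved clear.

**Last checks:** Both final pictures show the knob still raised with its white line turned about 70°. No gap is visible at either end of the pipe, but the pictures cannot resolve less than a millimetre or two. The couplings, marker and tape measure look unmoved. The tee, cutter and spray can were outside those last crops, so I did not check them again, though the arm did not work near them.

The first position estimates disagreed by about 5 mm between the two cameras. I settled the knob's centre by feeling it with light squeezes. No check failed.

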